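Load a sample cell holder under the sprung hold-down arm

TASK

Pick up the cell holder (the plate with the wedge-shaped nose) and slide it nose first along the mount's channel, so that it pushes the sprung hold-down arm up and slips beneath it, until its nose presses the sprung contact pin at the channel's end clearly in, but gently: do not drive the pin to the end of its travel or jam the holder hard against the mount. Let go, leaving the holder flat in the channel with the arm bearing down on it and the pin still pressed in. Leave the blank plate where it is.

Things in the scene. Friction and masses are not known exactly. Their poses are not given: they have to be found in the camera images.
- holder: Cell holder: loose aluminium plate 130 long (x) x 42 wide (y) x 18 thick, 0.13-0.24 kg, lying flat. Origin on its underside, 55 mm behind the nose face, 75 mm ahead of the back end; x to the nose, z up. From x = +30 to +52 mm the top slopes down from 18 to 8 mm high; the last 3 mm to the upright nose face are 8 mm high. Round glass window in the top at x = +4 mm
- fin (a point): Middle of the holder's handle, a black upright fin 36 long (holder x) x 12 thick (y): at holder x = -52 mm, y = 0, 42 mm above the underside. The fin rises from the plate's top (18 mm) to 54 mm above the underside; grip it from above across its 12 mm
- nose (a point): Middle of the holder's nose face: holder x = +55 mm, y = 0, 4 mm above the underside
- mount: Cell mount fixed to the bench: aluminium base plate 12 mm thick, over x = -100..140, y = -50..85 mm. Origin on its underside, x along the channel the way the holder goes in, z up. The plate's top is the channel floor. Channel on y = 0, 46 mm wide between two steel guides (9 mm high, x = -30..85 mm)
- mouth (a point): Middle of the channel's funnel mouth, on the floor, mount x = -61 mm: the guides begin here 58 mm apart and narrow to 46 mm at x = -28 mm. The plate before it (mount x = -100..-61 mm) is bare; above, only the arm crosses the channel
- clamp (a joint): Sprung hold-down arm: steel bar across the channel at mount x = +29 mm, hinged on a post at mount y = +67 mm, 44 mm above the bench. Angle in rad, 0 = down at its stop, grows as the roller rises, 0.11 with the roller on the holder's top. Pushes down 8 N at 0, 10 N on the holder; wedging it up takes 10-20 N of push, sliding on beneath it a steady 4-12 N
- roller_low (a point): Lowest point of the free roller (radius 9 mm, black) at the arm's end, over the middle of the channel, mount x = +29 mm, y = 0; 10 mm above the channel floor when the arm is down
- contact_block: Grey block closing the channel, 26 x 44 x 30 mm; origin at the lower edge of its face to the channel (mount x = +108 mm, floor), axes as the mount. From it a sprung brass pin (6 mm thick, 5.5 mm above the floor) stands out 14-40 mm, set anew each time, unmeasured: feel for it. It resists with 2 N at first touch, 4 N at the end of its 5 mm travel, then is rigid. Friction keeps a released holder in place against it
- blank: Blank plate: aluminium 80 x 42 x 18 mm with square ends and the same fin at its middle, loose; origin on the underside at the centre. Not to be used, leave it alone
There are look-alikes about, which are no part of the job. What is shaped like the holder but pink, purple or red is not meant.

How it is judged:
By the outcome, as a careful person would: the job done as asked, in the order asked, and still so for the second after the job is handed in, with the robot touching nothing.
It also fails if it takes over 72 s, if anything falls off the work surface, if the arm or the gripper's body presses on something with over 40 N, if the wrist force passes 120 N, or if a joint passes its speed limit or range.

ROBOT

A 6-joint arm with a two-finger parallel gripper is mounted at the origin on the work surface. World frame = base frame: x ahead of the robot, y to its left, z up, the work surface at z = 0. Lengths are in mm, angles in degrees, forces in N, time in s.
With the tool pointing down it reaches from about 350 to 850 mm from the base axis. Payload 8.1 kg.
Tool frame: the origin (TCP) lies at the very end of the fingers, on their centre line; the grasp point (between the pads) lies r.tcp_to_grasp behind it (r.tcp_to_grasp is the distance from the TCP to the grasp point, in mm); z points along the fingers, y is the line along which they close (so a half turn about z gives the same grasp; the last joint's range is limited). The gripper opens to 85 mm and grips with 20 to 120 N. Pads are 22 mm wide; open, the fingers measure 114 mm over their backs; the gripper's body (76 mm by 85 mm) begins 54 mm behind the grasp point. The pads swing forward as they close: fully open they stand 13 mm farther back than shut.
Start: joints at [-4.893, 7.471, 85.268, -0, 87.261, -4.893], TCP at [600.004, 0.022, 231.292] pointing down, gripper open.
Joint ranges: [-169.43, 169.43], [-51.17, 129.36], [1.28, 143.12], [-76.62, 256.62], [0, 156.53], [-152.29, 152.29]. Speed limits (degrees/s): [136.94, 136.94, 159.86, 180, 180, 180].

INTERFACE

Orientations are given as [roll, pitch, yaw] about the fixed x, y, z axes, in that order (R = Rz(yaw) Ry(pitch) Rx(roll)).
In Python, from bench import r gives the robot as it stands.
- The arm moves only by the shell command python3 -m handwheel 'ROWS' [OPENING] [FORCE]. ROWS is JSON, a list of rows, each a list of 4 numbers: the shift along the tool's x, y, z in m, then the turn about the tool's z in degrees. A call has 1 to 10 rows; each row shifts and turns the commanded pose from where the row before left it, along the tool's axes as they then stand; what a row does not reach is not made up. A row lasts 1/10 s, in which the tool goes at most 50 mm and 8.59 degrees, less where a joint would pass 70% of its speed; a pose out of reach is approached as far as the arm can. A call is refused whole if a number of a shift passes 0.05 or a number of a turn 8.59, either way. A call with a gripper value outside its range is refused whole. OPENING is the finger opening in m, from 0 to 0.0854, set as the call begins (- or left out, the last holds). The fingers move at their own pace and stop on an object; FORCE is the grip in N (left out, the last holds). Time passes only in rows, so rows that do not move let the fingers close. It gives the time, the measured TCP pose, the force, the opening and the grip force at its end, in the units of the state.
- r.sense(): the state, without advancing time (a new reading comes with each control period).
- r.snapshot(name): name is "scene" or "side" or "wrist"; returns the picture (420x560x3 uint8, red, green, blue); there is no depth.
- r.camera_params(name): a dict with "fx", "fy", "cx", "cy" (pixels), "R" (3x3) and "t" (3): a world point X has camera coordinates R X + t; the wrist camera has in their place "mount" (4x4, takes a point from camera to tool coordinates, whose origin is the TCP and whose axes are the flange's). Camera axes: x right, y down, z forward; pixel columns grow to the right and rows downward; lengths in mm; the calibration is good to about 2 mm. A picture is of the moment at which its call begins: read the wrist's pose just before it. camera_params takes no time and is no camera call.
- r.hand_in(): hands the job in; it is judged then, once.
The state is a dict: "time": time; "joint_pos": joint angles; "qd": joint speeds; "joint_efforts": joint torques, N m; "tool_pos": TCP position; "tcp_rot": TCP orientation; "ft_force": force on the tool from outside, world axes, zero at the start; "wrist_torque": the same for the moment, N m; "finger_gap": finger opening in mm; "grip_force": force on a finger pad.
Only numpy, scipy, OpenCV 4.12 (cv2) and the standard library are available. Lean on these libraries where they do the work, as an engineer would, in place of code of your own. Each camera call takes 0.05 s, during which the arm holds its last target. There are 200 camera calls.

## Working session

There is one attempt and no reset: what is moved stays moved. The work goes in short steps, Python scripts to look and compute and a shell command to move; the robot and the scene stay as the last step left them, time stands still between calls to the robot, and variables do not carry over. Pictures are saved under pics/ and viewed, at most 10 in all, crops included, and the job is handed in when it is done.

```bash
ls; mkdir -p pics; python3 - <<'E'
from bench import r
import cv2
s=r.sense();print(s['time'],s['tool_pos'],s['tcp_rot'],r.tcp_to_grasp,s['finger_gap'])
for n in ['scene','side','wrist']:
    im=r.snapshot(n);cv2.imwrite(f'pics/{n}0.png',im[:,:,::-1])
    p=r.camera_params(n);print(n,p)
E
```

```text
pics
0.0 [5.99457473e+02 7.97087041e-02 2.30257294e+02] [-1.79896426e+02 -1.00625695e-02  9.00019125e+01] 18.700000000000003 85.31271111313231
scene {'fx': 543.4347781850593, 'fy': 543.4347781850593, 'cx': 281.04062505913095, 'cy': 214.39377928631484, 'R': array([[-0.71582774,  0.69805327, -0.01767151],
       [ 0.4556645 ,  0.44779141, -0.76931965],
       [-0.52911294, -0.55875262, -0.6386196 ]]), 't': array([ 439.39632245, -195.0849718 , 1591.76736898])}
side {'fx': 390.6637571626719, 'fy': 390.6637571626719, 'cx': 282.7058475477441, 'cy': 212.21550760349, 'R': array([[ 0.98858744, -0.15057938,  0.00455312],
       [-0.07843143, -0.54025401, -0.83783896],
       [ 0.12862111,  0.82791996, -0.54589848]]), 't': array([-587.19645273,   85.7409626 ,  865.79618477])}
wrist {'fx': 350.6874600581406, 'fy': 350.6874600581406, 'cx': 280.25327284983183, 'cy': 209.349026012256, 'mount': array([[-5.19189252e-04, -9.63342757e-01, -2.68273112e-01,
         6.76101629e+01],
       [ 9.99999814e-01, -4.14531253e-04, -4.46759178e-04,
        -7.67777156e-02],
       [ 3.19174629e-04, -2.68273294e-01,  9.63342794e-01,
        -1.41741246e+02],
       [ 0.00000000e+00,  0.00000000e+00,  0.00000000e+00,
         1.00000000e+00]])}
```

View pics/scene0.png

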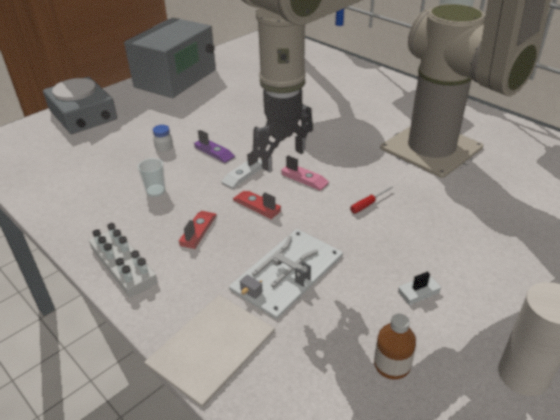

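View pics/side0.png

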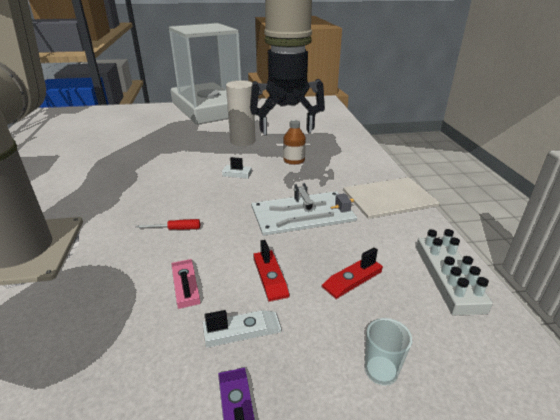

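The scene and side views show these holder look-alikes (side-view pixels):
- silver plate with window at (243,325), also at scene (242,172)
- pink at (185,283)
- red at (270,273) and (354,275)
- purple at (237,400)
- windowless silver blank at (237,170)

I choose the silver one with the window and wedge. The mount is at side (303,212), with the grey block at its right end (343,203). Next I'll check with a close crop.

```bash
python3 - <<'E'
import cv2,numpy as np
a=cv2.imread('pics/side0.png');b=cv2.imread('pics/scene0.png')
f=lambda im,x,y,w,h,k:cv2.resize(im[y:y+h,x:x+w],None,fx=k,fy=k,interpolation=cv2.INTER_CUBIC)
t=np.vstack([np.hstack([f(a,195,295,100,60,4),f(b,190,140,100,60,4)]),np.hstack([f(a,240,175,130,65,3),np.zeros((195,20,3),np.uint8),f(b,225,225,126,65,3)[:, :378]])  if 0 else np.hstack([f(a,245,175,120,65,10/3)[:216],f(b,225,225,120,90,10/3)[:216]])])
cv2.imwrite('pics/crop1.png',t);print(t.shape)
E
```

```text
(456, 800, 3)
```

View pics/crop1.png

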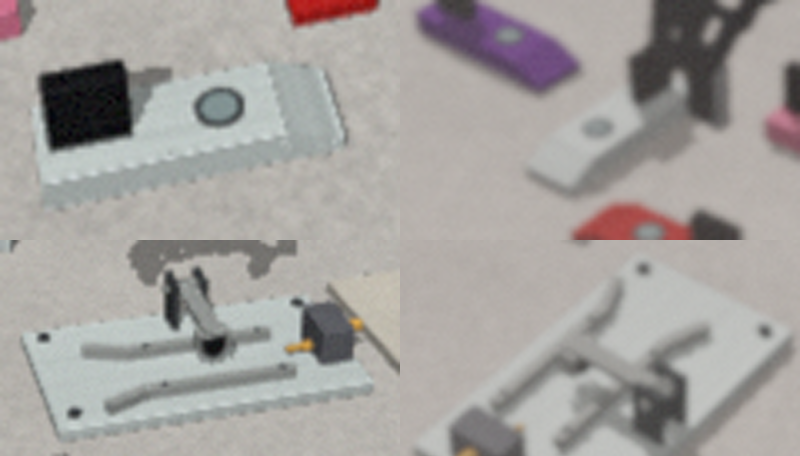

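The crop confirms the choice: a silver plate with a window and a wedge nose, its fin at the rear (left in the side view). The mount's entry is on the left and its brass pin and grey block on the right.

```bash
cat > h.py <<'E'
import numpy as np,cv2
from bench import r
from scipy.spatial.transform import Rotation as Ro
def wpose(s):
    T=np.eye(4);T[:3,:3]=Ro.from_euler('xyz',s['tcp_rot'],degrees=True).as_matrix();T[:3,3]=s['tool_pos'];return T
def ray(n,px,s=None):
    p=r.camera_params(n);d=np.array([(px[0]-p['cx'])/p['fx'],(px[1]-p['cy'])/p['fy'],1])
    if n=='wrist':
        T=wpose(s)@p['mount'];return T[:3,3],T[:3,:3]@d
    return -p['R'].T@p['t'],p['R'].T@d
def onz(n,px,z,s=None):
    o,d=ray(n,px,s);return (o+d*(z-o[2])/d[2])
E
python3 - <<'E'
from h import *
c=lambda x,y,k,ox,oy,dy=0:(ox+x/k,oy+(y-dy)/k)
print('win',onz('side',c(218,106,4,195,295),18),onz('scene',(190+198/4-0,140+127/4),18) if 0 else onz('scene',(190+(598-400)/4,140+127/4),18))
print('finbase',onz('side',c(50,150,4,195,295),18),onz('side',c(132,135,4,195,295),18))
k=10/3
for nm,x,y in [('holeL',43,338),('holeN',75,412),('holeF',297,302),('cBL',22,335),('cNL',60,432),('cNR',372,382)]:
    print(nm,onz('side',c(x,y,k,245,175,240),12).round(1))
E
```

```text
win [ 491.21420915 -291.49247204   18.        ] [ 488.50058396 -290.58964341   18.        ]
finbase [ 419.41822635 -304.83696952   18.        ] [ 453.79646911 -301.9199104    18.        ]
holeL [544.   98.5  12. ]
holeN [556.8  -4.   12. ]
holeF [753.7 124.1  12. ]
cBL [528.3 105.3  12. ]
cNL [543.6 -26.4  12. ]
cNR [778.3   2.6  12. ]
```

View pics/wrist0.png

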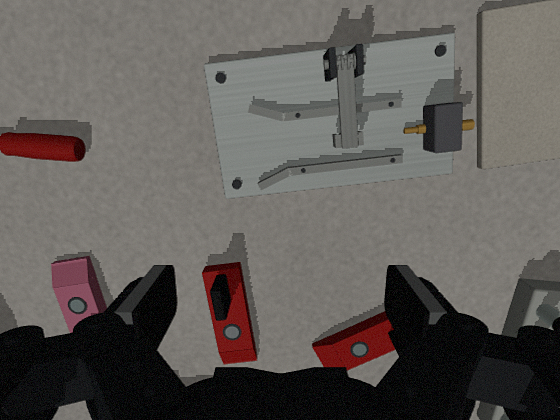

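The wrist view shows the mount: corners near (206,65), (454,33), (226,198) and (453,172), roller at (347,140), pin tip at (404,130), block at (442,127).

```bash
python3 - <<'E'
from h import *
s=r.sense()
im=cv2.imread('pics/wrist0.png');g=im.astype(int)
# aluminium: bluish (b>=r) and bright
m=((g[:,:,0]-g[:,:,2]>2)&(g[:,:,1]>125)).astype(np.uint8)*255
m[:, :190]=0;m[215:]=0;m[:,475:]=0
m=cv2.morphologyEx(m,cv2.MORPH_OPEN,np.ones((3,3)))
m=cv2.morphologyEx(m,cv2.MORPH_CLOSE,np.ones((5,5)))
c=max(cv2.findContours(m,0,1)[0],key=cv2.contourArea)[:,0]
P=np.array([onz('wrist',p,12,s)[:2] for p in c],np.float32)
print(cv2.minAreaRect(P),c.min(0),c.max(0))
T=lambda x,y,z=12:onz('wrist',(x,y),z,s)[:2].round(1)
print('corners',T(206,65),T(454,33),T(226,198),T(453,172))
# edges by row/col profile
def fit(pts,z=12):
    Q=np.array([onz('wrist',p,z,s)[:2] for p in pts],np.float32);v=cv2.fitLine(Q,cv2.DIST_HUBER,0,.1,.01).ravel()
    return v.round(3), np.degrees(np.arctan2(v[1],v[0]))
bot=[(x,np.where(m[:,x])[0].max()+.5) for x in range(235,445)]
left=[(np.where(m[y])[0].min()-.5,y) for y in range(72,190)]
top=[(x,np.where(m[:,x])[0].min()-.5) for x in list(range(215,315))+list(range(375,445))]
print('bot',fit(bot));print('left',fit(left));print('top',fit(top))
print('pin tip',T(404,130,17.5),'roller',T(347,142,22))
print('holes',T(221,77),T(237,184),T(440,51))
cv2.imwrite('pics/m.png',m)
E
```

```text
Traceback (most recent call last):
ValueError: max() iterable argument is empty
```

```bash
python3 - <<'E'
import cv2
im=cv2.imread('pics/wrist0.png')
for p in [(240,90),(240,150),(300,140),(430,80),(150,50),(190,120),(300,230),(300,20)]: print(p,im[p[1]-2:p[1]+3,p[0]-2:p[0]+3].reshape(-1,3).mean(0))
E
```

```text
(240, 90) [132.96 136.44 132.36]
(240, 150) [129.68 133.52 129.64]
(300, 140) [128.68 131.96 127.8 ]
(430, 80) [129.28 132.24 128.12]
(150, 50) [115.16 120.64 123.44]
(190, 120) [112.52 117.92 121.08]
(300, 230) [110.64 115.36 118.16]
(300, 20) [119.16 124.8  128.12]
```

```bash
cat > m.py <<'E'
from h import *
s=r.sense()
im=cv2.imread('pics/wrist0.png');g=cv2.GaussianBlur(im,(3,3),0).astype(int)
m=((g[:,:,0]-g[:,:,2]>-3)&(g[:,:,1]>95)).astype(np.uint8)*255
m[:, :190]=0;m[215:]=0;m[:,475:]=0;m[:25]=0
m=cv2.morphologyEx(m,cv2.MORPH_OPEN,np.ones((3,3)))
m=cv2.morphologyEx(m,cv2.MORPH_CLOSE,np.ones((7,7)))
c=max(cv2.findContours(m,0,1)[0],key=cv2.contourArea)[:,0]
P=np.array([onz('wrist',p,12,s)[:2] for p in c],np.float32)
print(cv2.minAreaRect(P),c.min(0),c.max(0))
T=lambda x,y,z=12:onz('wrist',(x,y),z,s)[:2].round(1)
print('corners',T(206,65),T(454,33),T(226,198),T(453,172))
def fit(pts,z=12):
    Q=np.array([onz('wrist',p,z,s)[:2] for p in pts],np.float32);v=cv2.fitLine(Q,cv2.DIST_HUBER,0,.1,.01).ravel()
    return v.round(3), np.degrees(np.arctan2(v[1],v[0])).round(2)
bot=[(x,np.where(m[:,x])[0].max()+.5) for x in range(235,445)]
left=[(np.where(m[y])[0].min()-.5,y) for y in range(72,190)]
top=[(x,np.where(m[:,x])[0].min()-.5) for x in list(range(215,315))+list(range(375,445))]
print('bot',fit(bot));print('left',fit(left));print('top',fit(top))
print('pin tip',T(404,130,17.5),'roller',T(347,142,22))
print('holes',T(221,77),T(237,184),T(440,51))
E
python3 m.py
```

```text
((651.0497436523438, 59.19715118408203), (238.10211181640625, 133.4628448486328), 6.513402462005615) [204  33] [454 197]
corners [528.  110.8] [761.5 138.4] [541.7 -20.2] [777.8   7.5]
bot (array([ 9.93000e-01,  1.15000e-01,  6.60647e+02, -6.66700e+00],
      dtype=float32), np.float32(6.58))
left (array([ 1.16000e-01, -9.93000e-01,  5.32795e+02,  4.86650e+01],
      dtype=float32), np.float32(-83.34))
top (array([9.94000e-01, 1.14000e-01, 6.50014e+02, 1.26250e+02], dtype=float32), np.float32(6.53))
pin tip [721.2  50.2] roller [664.7  38.9]
holes [541.9 100. ] [553.8  -5.1] [750.3 122.9]
```

```bash
python3 -m handwheel '[[-0.035,-0.012,0,0],[-0.035,-0.012,0,0],[-0.035,-0.012,0,0],[-0.035,-0.012,0,0],[-0.035,-0.012,0,0],[-0.035,-0.012,0,0],[-0.035,-0.012,0,0],[-0.035,-0.012,0,0],[-0.035,-0.012,0,0],[-0.035,-0.012,0,0]]' && python3 -m handwheel '[[0,0,0,0],[0,0,0,0],[0,0,0,0]]' && python3 - <<'E'
from h import *
s=r.sense();print(s['time'],s['tool_pos'],s['tcp_rot'])
im=r.snapshot('wrist');cv2.imwrite('pics/wrist1.png',im[:,:,::-1])
E
```

```text
time: 1.15
tool_pos: [479.2, -351.2, 231.0]
tcp_rot: [-180.0, -0.0, 90.0]
ft_force: [0.6, -0.3, -0.1]
finger_gap: 85.6
grip_force: 0.0
time: 1.45
tool_pos: [480.2, -349.1, 231.0]
tcp_rot: [-180.0, -0.0, 90.0]
ft_force: [0.5, 1.0, -0.5]
finger_gap: 85.3
grip_force: 0.0
1.45 [ 480.21007879 -349.13216146  230.99951012] [-1.79985089e+02 -4.45957763e-02  9.00262834e+01]
```

View pics/wrist1.png

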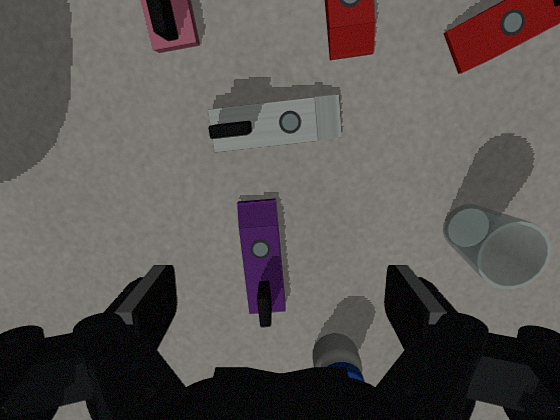

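Wrist view shows the holder lying alone: fin top at (230,130), window (290,121), nose face at (340,116). The nearest neighbour is the purple plate at (262,255).

```bash
python3 - <<'E'
from h import *
s=r.sense();im=cv2.imread('pics/wrist1.png');g=cv2.GaussianBlur(im,(3,3),0).astype(int)
roi=np.zeros(im.shape[:2],bool);roi[85:160,200:345]=1
dark=((g.max(2)<45)&roi).astype(np.uint8)*255
c=max(cv2.findContours(dark,0,1)[0],key=cv2.contourArea)[:,0]
for z in (54,):
    P=np.array([onz('wrist',p,z,s)[:2] for p in c],np.float32);print('fin',cv2.minAreaRect(P),c.min(0),c.max(0))
W=onz('wrist',(290,121.5),18,s);print('win',W)
al=((g[:,:,0]-g[:,:,2]>-3)&(g[:,:,1]>95)&roi).astype(np.uint8)*255
al=cv2.morphologyEx(al,cv2.MORPH_OPEN,np.ones((3,3)))
c=max(cv2.findContours(al,0,1)[0],key=cv2.contourArea)[:,0];print(c.min(0),c.max(0))
def fit(pts,z):
    Q=np.array([onz('wrist',p,z,s)[:2] for p in pts],np.float32);v=cv2.fitLine(Q,cv2.DIST_HUBER,0,.1,.01).ravel();return v.round(3),np.degrees(np.arctan(v[1]/v[0])).round(2)
print('bot',fit([(x,np.where(al[:,x])[0].max()+.5) for x in range(222,312)],18))
print('nose',fit([(np.where(al[y])[0].max()+.5,y) for y in range(100,130)],8))
print('left',fit([(np.where(al[y])[0].min()-.5,y) for y in range(137,149)],18))
E
```

```text
fin ((435.53070068359375, -296.1607360839844), (37.56142044067383, 11.607351303100586), 6.461019039154053) [209 121] [251 137]
win [ 489.70114196 -290.50090521   18.        ]
[213  95] [340 151]
bot (array([ 9.94000e-01,  1.10000e-01,  4.66331e+02, -3.13927e+02],
      dtype=float32), np.float32(6.29))
nose (array([ 1.09000e-01, -9.94000e-01,  5.39712e+02, -2.83367e+02],
      dtype=float32), np.float32(-83.72))
left (array([   0.845,    0.535,  414.642, -310.99 ], dtype=float32), np.float32(32.37))
```

```bash
python3 -m handwheel '[[0,0,0,8.36],[0,0,0,8.36],[0,0,0,8.36],[0,0,0,8.36],[0,0,0,8.36],[0,0,0,8.36],[0,0,0,8.36],[0,0,0,8.36],[0,0,0,8.36],[0,0,0,8.36]]' 0.05 25 && python3 -m handwheel '[[-0.02,-0.03,0,0],[-0.02,-0.028,0,0],[0,0,0.05,0],[0,0,0.05,0],[0,0,0,0],[0,0,0,0],[0,0,0,0],[0,0,0,0]]'; python3 -c "
from bench import r
s=r.sense();print(s['tool_pos'],s['tcp_rot'],s['joint_pos'])"
```

```text
time: 2.5
tool_pos: [480.7, -348.6, 231.4]
tcp_rot: [-180.0, -0.0, 6.2]
ft_force: [0.7, -0.3, -0.3]
finger_gap: 49.9
grip_force: 0.0
time: 3.3
tool_pos: [435.6, -298.0, 134.5]
tcp_rot: [179.8, -0.2, 6.4]
ft_force: [0.1, 0.3, 0.3]
finger_gap: 50.0
grip_force: 0.0
[ 435.61254724 -298.0410188   134.50160367] [179.79966086  -0.19462847   6.41800693] [-3.99479723e+01 -9.48947323e-02  1.03465372e+02  2.69613510e-03
  7.63502222e+01  4.36337312e+01]
```

```bash
python3 -m handwheel '[[0,0,0.03,0],[0,0,0.03,0],[0,0,0,0],[0,0,0,0]]' >/dev/null; python3 - <<'E'
from h import *
p=[]
for i in range(6):
    s=r.sense();p.append(list(s['tool_pos'])+list(s['tcp_rot'])); 
    if i<5:r.snapshot('wrist')
print(np.array(p).round(2));print(s['time'])
E
```

```text
[[ 4.3424e+02 -2.9720e+02  7.2620e+01  1.7998e+02 -2.0000e-02  6.3900e+00]
 [ 4.3488e+02 -2.9772e+02  7.3500e+01  1.7990e+02 -1.0000e-01  6.4000e+00]
 [ 4.3521e+02 -2.9804e+02  7.3920e+01  1.7985e+02 -1.5000e-01  6.3900e+00]
 [ 4.3521e+02 -2.9799e+02  7.3850e+01  1.7984e+02 -1.5000e-01  6.4000e+00]
 [ 4.3511e+02 -2.9791e+02  7.3620e+01  1.7985e+02 -1.4000e-01  6.4000e+00]
 [ 4.3487e+02 -2.9771e+02  7.3230e+01  1.7987e+02 -1.2000e-01  6.4000e+00]]
3.95
```

```bash
python3 -m handwheel '[[-0.0005,-0.0013,0.025,0],[0,0,0.015,0],[0,0,0.009,0],[0,0,0,0],[0,0,0,0],[0,0,0,0]]' && python3 -m handwheel '[[0,0,0,0],[0,0,0,0],[0,0,0,0],[0,0,0,0],[0,0,0,0],[0,0,0,0],[0,0,0,0],[0,0,0,0]]' 0.0 40
```

```text
time: 4.55
tool_pos: [433.7, -296.1, 23.2]
tcp_rot: [179.9, -0.1, 6.4]
ft_force: [1.0, 0.3, 0.2]
finger_gap: 49.9
grip_force: 0.0
time: 5.35
tool_pos: [433.5, -295.9, 22.8]
tcp_rot: [180.0, -0.0, 6.4]
ft_force: [-0.8, 0.1, 5.0]
finger_gap: 11.2
grip_force: 40.6
```

```bash
python3 -m handwheel '[[0,0,0,0],[0,0,-0.02,0],[0,0,-0.035,0],[0,0,-0.035,0],[0,0,0,0],[0,0,0,0],[0,0,0,0],[0,0,0,0],[0,0,0,0]]' 0.0 70; python3 - <<'E'
from h import *
s=r.sense();print(s['tool_pos'],s['tcp_rot'])
im=r.snapshot('wrist');cv2.imwrite('pics/wrist2.png',im[:,:,::-1])
E
```

```text
time: 6.25
tool_pos: [432.3, -294.9, 110.7]
tcp_rot: [-179.9, 0.1, 6.4]
ft_force: [-0.8, -0.2, -3.0]
finger_gap: 10.7
grip_force: 68.5
[ 432.31475022 -294.85413917  110.71577109] [-1.79885169e+02  1.11951835e-01  6.40257734e+00]
```

View pics/wrist2.png

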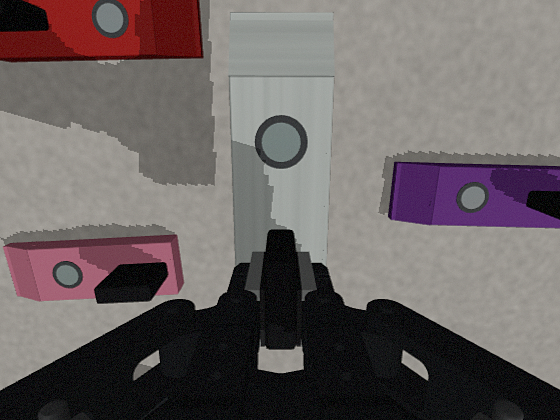

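The holder is held straight: nose edge centred at (281,13), window at (281,141).

```bash
python3 - <<'E'
from h import *
p=r.camera_params('wrist');M=p['mount']
def tz(px,z):
    o=M[:3,3];d=M[:3,:3]@np.array([(px[0]-p['cx'])/p['fx'],(px[1]-p['cy'])/p['fy'],1]);return (o+d*(z-o[2])/d[2]).round(1)
print('win',tz((281,141),5.3),'slope top',tz((230,76),5.3),tz((334,75),5.3),'nose top',tz((231,13),15.3),tz((334,13),15.3))
s=r.sense();t=np.array([633.2,39.5]);a=np.radians(6.55);u=np.array([np.cos(a),np.sin(a)])
yaw=np.radians(s['tcp_rot'][2]);tx=np.array([np.cos(yaw),np.sin(yaw)]);ty=np.array([np.sin(yaw),-np.cos(yaw)])
for X in (-182,-165): 
    G=t+u*X;d=G-s['tool_pos'][:2];print(X,G,d@tx,d@ty)
E
```

```text
win [56.3  0.8  5.3] slope top [ 81.5 -19.3   5.3] [81.8 21.6  5.3] nose top [106.2 -19.3  15.3] [106.1  22.1  15.3]
-182 [452.38797062  18.73921895] 54.74353652389011 -309.62455907387067
-165 [469.27700633  20.67841278] 71.74347947818784 -309.66859940337565
```

```bash
python3 -m handwheel '[[0,-0.015,0,0],[0,-0.03,0,0],[0.005,-0.035,0,0],[0.01,-0.04,0,0],[0.01,-0.04,0,0],[0.01,-0.04,0,0],[0.01,-0.04,0,0],[0.01,-0.035,0,0],[0,-0.025,0,0],[0,-0.01,0,0]]' && python3 -m handwheel '[[0,0,0,0],[0,0,0,0],[0,0,0,0],[0,0,0,0],[0,0,0,0]]'; python3 - <<'E'
from h import *
p=[]
for i in range(5):
    s=r.sense();p.append(list(s['tool_pos'])+list(s['tcp_rot'])); im=r.snapshot('wrist')
cv2.imwrite('pics/wrist3.png',im[:,:,::-1])
print(np.array(p).round(2));print(s['time'],s['ft_force'])
E
```

```text
time: 7.3
tool_pos: [452.3, 21.4, 112.0]
tcp_rot: [-179.9, 0.0, 6.6]
ft_force: [1.5, 0.2, -1.7]
finger_gap: 11.5
grip_force: 68.5
time: 7.8
tool_pos: [453.3, 17.9, 112.3]
tcp_rot: [180.0, 0.0, 6.3]
ft_force: [0.2, 0.3, -1.6]
finger_gap: 11.2
grip_force: 68.5
[[ 4.5328e+02  1.7870e+01  1.1226e+02  1.8000e+02  1.0000e-02  6.3200e+00]
 [ 4.5329e+02  1.7990e+01  1.1228e+02  1.8000e+02  0.0000e+00  6.3300e+00]
 [ 4.5329e+02  1.8140e+01  1.1228e+02  1.8000e+02  0.0000e+00  6.3500e+00]
 [ 4.5328e+02  1.8260e+01  1.1225e+02 -1.8000e+02  0.0000e+00  6.3600e+00]
 [ 4.5325e+02  1.8370e+01  1.1228e+02 -1.8000e+02  1.0000e-02  6.3700e+00]]
8.0 [ 1.08004629  0.55573054 -1.30488454]
```

View pics/wrist3.png

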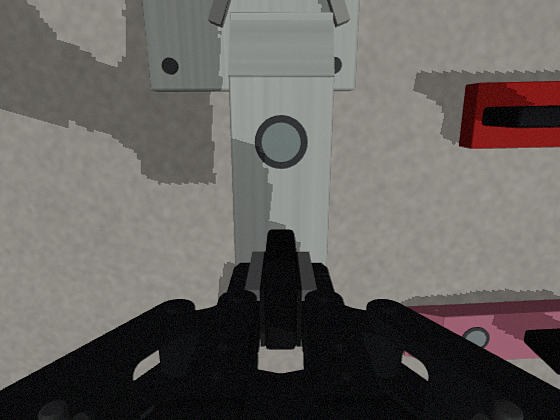

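The mount's entry edge is at row ~91, with corners at (151,91) and (355,90), and the funnel guides at (217,12) and (343,12). The nose sits between them.

```bash
python3 - <<'E'
from h import *
im=cv2.imread('pics/wrist3.png');g=cv2.GaussianBlur(im,(3,3),0).astype(int)
m=(g[:,:,0]-g[:,:,2]>-3).astype(np.uint8)
p=r.camera_params('wrist');M=p['mount'];z0=112.3-12
def tz(px,z):
    o=M[:3,3];d=M[:3,:3]@np.array([(px[0]-p['cx'])/p['fx'],(px[1]-p['cy'])/p['fy'],1]);return (o+d*(z-o[2])/d[2])[:2]
for y in range(5,90,12):
    x=np.where(m[y,120:400])[0]+120;print(y,x.min(),x.max(),tz((x.min()-.5,y),z0).round(1),tz((x.max()+.5,y),z0).round(1))
for x in (165,190,205,342,350):
    y=np.where(m[:130,x])[0].max();print(x,y,tz((x,y+.5),z0).round(1))
E
```

```text
5 143 358 [131.2 -84.6] [131.   48.6]
17 144 357 [124.5 -84.7] [124.4  48.3]
29 145 357 [117.7 -84.7] [117.6  48.7]
41 146 356 [110.9 -84.8] [110.7  48.5]
53 148 355 [103.9 -84.3] [103.8  48.3]
65 149 355 [ 96.7 -84.4] [96.6 48.7]
77 150 354 [ 89.5 -84.5] [89.4 48.4]
89 152 352 [ 82.1 -83.9] [82.  47.6]
165 91 [ 80.6 -75.2]
190 90 [ 81.2 -58.8]
205 90 [ 81.2 -48.9]
342 90 [81.1 40.7]
350 89 [81.7 45.9]
```

```bash
python3 -m handwheel '[[0,-0.0014,0.02,0],[0,0,0.03,0],[0,0,0.02,0],[0,0,0.006,0],[0,0,0,0],[0,0,0,0],[0,0,0,0],[0,0,0,0]]' && python3 -m handwheel '[[0.008,0,0,0],[0.008,0,0,0],[0.008,0,0,0],[0.006,0,0,0],[0,0,0,0],[0,0,0,0],[0,0,0,0]]'
```

```text
time: 8.85
tool_pos: [454.0, 20.0, 37.3]
tcp_rot: [180.0, -0.1, 6.4]
ft_force: [0.1, 0.9, -1.3]
finger_gap: 11.2
grip_force: 68.7
time: 9.55
tool_pos: [482.5, 23.4, 36.0]
tcp_rot: [-180.0, 0.0, 6.4]
ft_force: [-0.2, 0.1, -1.7]
finger_gap: 11.0
grip_force: 68.7
```

```bash
python3 -m handwheel '[[0,0,0.001,0],[0,0,0,0],[0,0,0,0],[0,0,0,0]]' && python3 -m handwheel '[[0,0,0.0007,0],[0,0,0,0],[0,0,0,0],[0,0,0,0]]'
```

```text
time: 9.95
tool_pos: [482.9, 23.4, 35.3]
tcp_rot: [-180.0, -0.0, 6.4]
ft_force: [0.4, -0.1, -2.3]
finger_gap: 11.0
grip_force: 68.7
time: 10.35
tool_pos: [482.9, 23.4, 34.6]
tcp_rot: [-180.0, 0.0, 6.4]
ft_force: [-0.2, 0.2, -1.7]
finger_gap: 10.6
grip_force: 68.7
```

```bash
python3 -m handwheel '[[0,0,0.0005,0],[0,0,0,0],[0,0,0,0],[0,0,0,0]]' && python3 -m handwheel '[[0,0,0.0005,0],[0,0,0,0],[0,0,0,0],[0,0,0,0]]'
```

```text
time: 10.75
tool_pos: [483.1, 23.4, 34.4]
tcp_rot: [180.0, -0.0, 6.4]
ft_force: [-2.0, 0.3, 2.4]
finger_gap: 11.4
grip_force: 69.3
time: 11.15
tool_pos: [483.3, 23.3, 34.2]
tcp_rot: [180.0, -0.0, 6.4]
ft_force: [-3.8, 0.3, 6.8]
finger_gap: 10.9
grip_force: 70.1
```

```bash
python3 -m handwheel '[[0.003,0,-0.0005,0],[0.005,0,0,0],[0.005,0,0,0],[0.005,0,0,0],[0.002,0,0,0],[0,0,0,0],[0,0,0,0],[0,0,0,0]]' && python3 -m handwheel '[[0.003,0,0,0],[0.005,0,0,0],[0.005,0,0,0],[0.005,0,0,0],[0.002,0,0,0],[0,0,0,0],[0,0,0,0],[0,0,0,0]]'
```

```text
time: 11.95
tool_pos: [503.6, 25.6, 34.5]
tcp_rot: [180.0, -0.1, 6.4]
ft_force: [1.4, 0.8, 3.1]
finger_gap: 11.1
grip_force: 69.6
time: 12.75
tool_pos: [522.9, 27.8, 34.7]
tcp_rot: [180.0, -0.0, 6.4]
ft_force: [-2.7, -0.4, 8.8]
finger_gap: 11.0
grip_force: 70.3
```

```bash
python3 -m handwheel '[[0.003,0,-0.0003,0],[0.005,0,0,0],[0.005,0,0,0],[0.005,0,0,0],[0.005,0,0,0],[0.004,0,0,0],[0,0,0,0],[0,0,0,0],[0,0,0,0]]' && python3 -m handwheel '[[0.003,0,0,0],[0.003,0,0,0],[0.003,0,0,0],[0.002,0,0,0],[0,0,0,0],[0,0,0,0]]'; python3 - <<'E'
from h import *
im=r.snapshot('wrist');cv2.imwrite('pics/wrist4.png',im[:,:,::-1])
E
```

```text
time: 13.65
tool_pos: [549.8, 30.8, 34.9]
tcp_rot: [180.0, -0.0, 6.4]
ft_force: [-2.1, 0.2, 7.2]
finger_gap: 11.1
grip_force: 70.0
time: 14.25
tool_pos: [560.3, 32.0, 34.9]
tcp_rot: [180.0, 0.0, 6.4]
ft_force: [-3.1, -0.2, 10.0]
finger_gap: 11.3
grip_force: 70.3
```

View pics/wrist4.png

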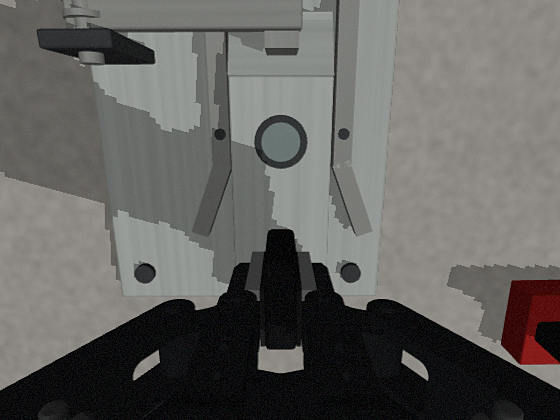

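The holder is centred in the channel (230..333 between guides 228..335). Its nose is just under the roller at (282,45).

```bash
python3 -m handwheel '[[0.002,0,-0.0003,0],[0.002,0,0,0],[0.002,0,0,0],[0.002,0,0,0],[0,0,0,0],[0,0,0,0]]' && python3 -m handwheel '[[0.002,0,0,0],[0.002,0,0,0],[0.002,0,0,0],[0.002,0,0,0],[0,0,0,0],[0,0,0,0]]'
```

```text
time: 14.9
tool_pos: [566.0, 32.6, 34.9]
tcp_rot: [180.0, 0.3, 6.4]
ft_force: [-14.5, -2.1, 18.3]
finger_gap: 11.0
grip_force: 71.6
time: 15.5
tool_pos: [573.7, 32.9, 34.9]
tcp_rot: [180.0, 0.3, 6.4]
ft_force: [-16.6, -6.0, 18.6]
finger_gap: 11.1
grip_force: 71.8
```

```bash
python3 -m handwheel '[[0.002,0.0004,-0.0004,0],[0.002,0,0,0],[0.002,0,0,0],[0.002,0,0,0],[0,0,0,0],[0,0,0,0]]' && python3 -m handwheel '[[0.002,0,0,0],[0.002,0,0,0],[0.002,0,0,0],[0.002,0,0,0],[0,0,0,0],[0,0,0,0]]'
```

```text
time: 16.1
tool_pos: [582.7, 33.6, 34.9]
tcp_rot: [180.0, 0.2, 6.4]
ft_force: [-7.0, -3.7, 11.0]
finger_gap: 11.0
grip_force: 70.5
time: 16.7
tool_pos: [590.6, 34.9, 34.9]
tcp_rot: [180.0, 0.2, 6.4]
ft_force: [-7.7, -1.9, 9.6]
finger_gap: 10.9
grip_force: 70.4
```

```bash
python3 -m handwheel '[[0.002,0,0,0],[0.002,0,0,0],[0.002,0,0,0],[0.002,0,0,0],[0.002,0,0,0],[0,0,0,0],[0,0,0,0]]' && python3 -m handwheel '[[0.002,0,0,0],[0.002,0,0,0],[0.002,0,0,0],[0,0,0,0],[0,0,0,0],[0,0,0,0]]' && python3 -m handwheel '[[0.001,0,0,0],[0,0,0,0],[0,0,0,0]]' && python3 -m handwheel '[[0.001,0,0,0],[0,0,0,0],[0,0,0,0]]'
```

```text
time: 17.4
tool_pos: [600.5, 36.2, 34.9]
tcp_rot: [-180.0, 0.2, 6.4]
ft_force: [-7.2, -1.5, 10.2]
finger_gap: 11.0
grip_force: 70.5
time: 18.0
tool_pos: [606.5, 36.9, 34.9]
tcp_rot: [-180.0, 0.2, 6.4]
ft_force: [-7.7, -0.3, 10.6]
finger_gap: 10.9
grip_force: 70.4
time: 18.3
tool_pos: [607.3, 37.0, 34.9]
tcp_rot: [-180.0, 0.2, 6.4]
ft_force: [-9.0, -1.5, 10.8]
finger_gap: 11.0
grip_force: 70.5
time: 18.6
tool_pos: [608.3, 37.1, 34.9]
tcp_rot: [-180.0, 0.2, 6.4]
ft_force: [-9.7, -1.5, 11.2]
finger_gap: 11.2
grip_force: 70.5
```

```bash
python3 - <<'E'
from h import *
f=[]
for i in range(8):
    r.snapshot('side');f.append(r.sense()['ft_force'])
im=r.snapshot('side')
cv2.imwrite('pics/side1.png',cv2.resize(im[165:235,245:375],None,fx=6,fy=6,interpolation=cv2.INTER_CUBIC)[:,:,::-1])
f=np.array(f);print(f.mean(0),f.std(0),r.sense()['tool_pos'],r.sense()['time'])
E
```

```text
[-8.94521494 -1.04986255 11.30630232] [0.47091186 0.37378298 0.4948489 ] [608.29317907  37.07026302  34.88700461] 19.05
```

View pics/side1.png

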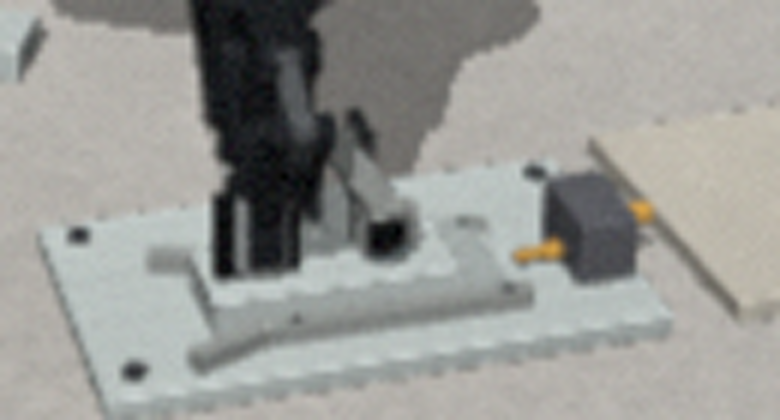

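The arm now rides on the holder's top, with the roller at (388,237) in the crop. The nose edge (~505,262) is a few mm short of the pin tip (515,255). Next I'll feel for the pin in 1 mm steps.

```bash
cat > f.py <<'E'
from h import *
f=[];x=[]
for i in range(4):
    r.snapshot('side');s=r.sense();f.append(s['ft_force']);x.append(s['tool_pos'])
print('MEAN',np.mean(f,0).round(2),np.mean(x,0).round(2),s['time'])
E
python3 -m handwheel '[[0.001,0,-0.0003,0],[0,0,0,0]]' >/dev/null; python3 f.py
python3 -m handwheel '[[0.001,0,0,0],[0,0,0,0]]' >/dev/null; python3 f.py
python3 -m handwheel '[[0.001,0,0,0],[0,0,0,0]]' >/dev/null; python3 f.py
```

```text
MEAN [-7.9  -1.05  9.58] [609.18  37.19  34.9 ] 19.45
MEAN [-8.37 -0.7   9.21] [610.17  37.31  34.89] 19.85
MEAN [-8.39 -1.1   9.21] [611.16  37.42  34.9 ] 20.25
```

```bash

python3 -m handwheel '[[0.001,0,0,0],[0,0,0,0]]' >/dev/null; python3 f.py
python3 -m handwheel '[[0.001,0,0,0],[0,0,0,0]]' >/dev/null; python3 f.py
python3 -m handwheel '[[0.001,0,0,0],[0,0,0,0]]' >/dev/null; python3 f.py
```

```text
MEAN [-8.31 -1.19  9.47] [612.15  37.53  34.9 ] 20.65
MEAN [-8.24 -0.88  9.25] [613.14  37.66  34.89] 21.05
MEAN [-8.52 -1.22  9.32] [614.13  37.77  34.89] 21.45
```

```bash

python3 -m handwheel '[[0.001,0,0,0],[0,0,0,0]]' >/dev/null; python3 f.py
python3 -m handwheel '[[0.001,0,0,0],[0,0,0,0]]' >/dev/null; python3 f.py
```

```text
MEAN [-10.42  -1.03  10.96] [614.88  37.86  34.89] 21.85
MEAN [-11.52  -1.12  11.88] [615.62  37.94  34.89] 22.25
```

```bash

python3 -m handwheel '[[0.001,0,0,0],[0,0,0,0]]' >/dev/null; python3 f.py
```

```text
MEAN [-11.82  -1.57  12.27] [616.51  38.05  34.89] 22.65
```

Touch at TCP x ≈ 614.4 (force up 2 N or more), so the pin is now about 2 mm in. One more mm, then release.

```bash

python3 -m handwheel '[[0.001,0,0,0],[0,0,0,0]]' >/dev/null; python3 f.py
python3 -m handwheel '[[0,0,0,0],[0,0,0,0],[0,0,0,0],[0,0,0,0],[0,0,0,0],[0,0,0,0]]' 0.034; python3 f.py
```

```text
MEAN [-12.53  -1.31  12.5 ] [617.41  38.14  34.88] 23.05
time: 23.65
tool_pos: [620.1, 38.4, 35.3]
tcp_rot: [-180.0, 0.0, 6.4]
ft_force: [0.6, 0.1, 0.2]
finger_gap: 34.2
grip_force: 0.0
MEAN [ 0.31 -0.13  0.16] [620.12  38.36  35.39] 23.85
```

```bash
python3 -m handwheel '[[0,0,-0.015,0],[0,0,-0.025,0],[0,0,-0.04,0],[0,0,-0.04,0],[-0.02,0,-0.03,0],[-0.03,0,0,0],[-0.03,0,0,0],[0,0,0,0],[0,0,0,0],[0,0,0,0]]' && python3 - <<'E'
from h import *
s=r.sense();im=r.snapshot('wrist');sd=r.snapshot('side');print(s['tool_pos'],s['tcp_rot'])
cv2.imwrite('pics/wrist5.png',im[:,:,::-1])
a=cv2.resize(im[0:225,150:410],(390,338));b=cv2.resize(sd[165:235,245:375],(628,338),interpolation=cv2.INTER_CUBIC)[:,210:620]
cv2.imwrite('pics/fin.png',np.hstack([a,b])[:,:,::-1])
E
```

```text
time: 24.85
tool_pos: [541.6, 29.5, 186.5]
tcp_rot: [180.0, -0.1, 6.4]
ft_force: [-0.2, 0.2, -0.2]
finger_gap: 34.4
grip_force: 0.0
[541.57578206  29.45834641 186.53338534] [ 1.79985921e+02 -1.14066525e-01  6.39928745e+00]
```

View pics/fin.png

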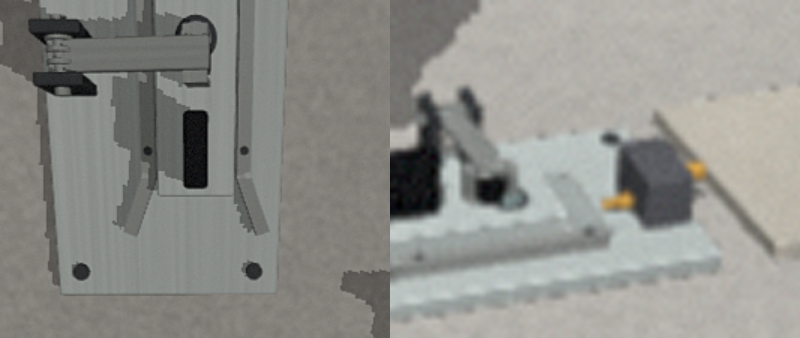

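```bash
python3 - <<'E'
from h import *
s=r.sense()
n=r.snapshot('side')
old=cv2.imread('pics/side0.png')[:,:,::-1]
o=(np.array([.995,.09]))
for nm,im in (('old',old),('new',n)):
    g=im[195:215,325:368].astype(float);w=np.clip(g[:,:,0]-g[:,:,2]-25,0,None)
    ys,xs=np.mgrid[195:215,325:368]
    for k,sl in (('front',xs<345),('rear',xs>=345)):
        ww=w*sl;print(nm,k,'sum',ww.sum().round(0),'cols',(ww.sum(0).round(0)[(xs[0]<345)==(k=='front')]).astype(int))
im=cv2.imread('pics/wrist5.png');g=cv2.cvtColor(im,cv2.COLOR_BGR2GRAY)
print(g[120:140,262:300].mean(1).round(0));print(g[185:205,240:300].mean(1).round(0))
z=s['tool_pos'][2]
t=np.array([633.2,39.5]);a=np.radians(6.5);u=np.array([np.cos(a),np.sin(a)])
B=onz('wrist',(280,130),30,s)[:2];E=onz('wrist',(280,195.5),12,s)[:2]
print('back x from mount edge',(B-E)@u,'nose mount x',(B-E)@u-100+130)
W=onz('wrist',(280,25),30,s)[:2];F=onz('wrist',(280,99),66,s)[:2];print('win',(W-E)@u-100,'fin',(F-E)@u-100, F)
E
```

```text
old front sum 1365.0 cols [  0   0   0   0   0   5  99 152 136 135 184 256 273 125   0   0   0   0
   0   0]
old rear sum 870.0 cols [  0   0   0   0   0 110 275 310 171   4   0   0   0   0   0   0   0   0
   0   0   0   0   0]
new front sum 1116.0 cols [  0   0   0   0   0   0   0  51 121 134 181 243 265 121   0   0   0   0
   0   0]
new rear sum 850.0 cols [  0   0   0   0   0 106 270 310 162   2   0   0   0   0   0   0   0   0
   0   0   0   0   0]
[ 88.  89.  89.  88.  93. 120. 148. 144. 144. 135. 101. 144. 141. 140.
 140. 140. 140. 141. 140. 140.]
[139. 139. 139. 139. 140. 139. 139. 139. 140. 140. 123. 109. 130. 127.
 127. 127. 127. 128. 128. 128.]
back x from mount edge 60.04268218135433 nose mount x 90.04268218135434
win 38.85481628215231 fin -16.59309137913246 [617.55078159  37.86595071]
```

The final view shows the holder seated flat in the channel with the roller on its top. By feel the pin is about 3 mm in, and by the side view 3–4 mm, so it is short of its 5 mm end.

```bash
python3 -c "
from bench import r
print(r.hand_in())"
```

```text
the job is handed in; nothing more can be done
None
```

The job is handed in: the holder lies flat in the channel under the sprung arm, released, with the contact pin pressed in about 3 mm of its 5 mm travel, and I did not touch the blank plate.

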